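# Shut and bolt the sherd case

### The arm

A 7-joint arm with a two-finger parallel gripper is mounted at the origin on a cart in front of the work surface, level with it; the furniture and walls round the work are solid. World frame = base frame: x ahead of the robot, y to its left, z up, the work surface at z = 0. Lengths are in mm, angles in rad, forces in N, time in s.
With the tool pointing down it reaches from about 350 to 900 mm from the base axis. Payload 19.9 kg.
Tool frame: the origin (TCP) lies between the finger pads; the fingertips stand 8 mm ahead of it and the grasp point (between the pads) lies 11 mm behind it; z points along the fingers, y is the line along which they close (so a half turn about z gives the same grasp; the last joint's range is limited). The gripper opens to 94 mm and grips with 3 to 60 N. Pads are 16 mm wide; open, the fingers measure 119 mm over their backs; the gripper's body (75 mm by 177 mm) begins 78 mm behind the grasp point.
Start: joints at [1.304, 0.417, -0.01, 1.614, 0.005, 1.111, -0.053], TCP at [139.315, -609.254, 213.425] pointing down, gripper open.
Joint ranges: [-2.81, 2.81], [-0.39, 2.02], [-1.27, 1.25], [0.06, 2.57], [-1.19, 4.33], [0.19, 2], [-2.82, 2.82]. Speed limits (rad/s): [1.89, 1.89, 2.39, 2.39, 3.01, 3.01, 3.01].

### API

Orientations are given as [roll, pitch, yaw] about the fixed x, y, z axes, in that order (R = Rz(yaw) Ry(pitch) Rx(roll)).
In Python, from rig import sensors, camera, camera_params, order gives the robot as it stands. The module is installed in compiled form; this text tells all that it offers.
- The arm moves only by the tool creep_tool, called after ">>>" as name(argument=value, ...) on one line, values as JSON. Schema: {"type":"object","properties":{"moves":{"type":"string"},"force":{"type":"number"},"only":{"type":"string"},"quiet":{"type":"boolean"},"lines":{"type":"string"}},"required":["moves"],"additionalProperties":false}. moves is a string of 1 to 20 rows, one to a line, with the numbers parted by commas; each row has 7 numbers: dx, dy, dz in normalised numbers (1 is 0.2 m), then a rotation vector rx, ry, rz in normalised numbers (1 is 90 degrees), then the opening from 0.0 (shut) to 1.0 (fully open); each row shifts and turns the commanded pose from where the row before left it, along the tool's axes as they then stand; what a row does not reach is not made up. A row lasts 1/10 s, in which the tool goes at most 50 mm and 0.15 rad, less where a joint would pass 70% of its speed; a pose out of reach is approached as far as the arm can. The fingers move at their own pace and stop on an object; force is the grip in N (left out, the last holds). Time passes only in rows, so rows that do not move let the fingers close. The tool returns the time, the measured TCP pose, the force, the opening and the grip force at its end. only (a regular expression) keeps the lines of the reply that match it, lines (a string "A,B") keeps lines A to B, and quiet returns only ok. Input that does not fit is refused with a message, and nothing moves.
- sensors.state(): the state, without advancing time (a new reading comes with each control period).
- camera(name): name is "scene" or "side" or "wrist"; returns (picture, depth): 420x560x3 uint8, red, green, blue; 420x560 float32, mm along the optical axis (not along the pixel's ray), 0 where there is no reading.
- camera_params(name): a dict with "intrinsics" (3x3 intrinsics, pixels), "k1" (the pictures are not rectified: a ray, as slopes to the right and down, at radius r is drawn at 1 + k1 r^2 times it, then the intrinsics apply), "extrinsics" (4x4, takes a point from camera to world coordinates). Camera axes: x right, y down, z forward; pixel columns grow to the right and rows downward; lengths in mm; the calibration is good to about 2 mm. A picture is of the moment at which its call begins: read the wrist's pose just before it. camera_params takes no time and is no camera call; for the wrist camera it gives the pose at the moment of the call.
- order.finish_job(): hands the job in; it is judged then, once.
The state is a dict: "time": time; "joint_positions": joint angles; "dq": joint speeds; "effort": joint torques, N m; "position": TCP position; "orientation": TCP orientation; "force": force on the tool from outside, world axes, zero at the start; "wrist_torque": the same for the moment, N m; "gripper_width": opening from 0.0 (shut) to 1.0 (fully open); "finger_force": force on a finger pad.
Only numpy, scipy, OpenCV 4.12 (cv2) and the standard library are available. Lean on these libraries where they do the work, as an engineer would, in place of code of your own. Each camera call takes 0.05 s, during which the arm holds its last target. There are 200 camera calls.

### The job

The lid of the wooden sherd case stands open. Swing it down onto its spring buffers with the bolt still drawn back, then press the lid down as far as the keeper needs and slide the bolt across until it is fully home in the keeper, feeling for the mouth gently and never ramming the bolt against the keeper. Leave the loupe, bottle and cup round the case undisturbed.

Things in the scene. Friction and masses are not known exactly. Their poses are not given: they have to be found in the camera images.
- sherd_case: fixed wooden case, 190 x 230 x 66 mm, open on top and holding sherds on grey padding; origin at table level below a point on its axes, x from -95 to +95 mm (front -x, hinge side +x), y from -105 to +125 mm, z up, rim at z = 66 mm. The strip y = +76 to +125 mm is a solid deck at rim height that carries the keeper. Does not move.
- lid (a joint): angle of the plywood lid (rad), 0 = flush, growing as it opens, at most 1.2. It stays where it is left (hinge friction 0.38 N m) until two rubber-tipped spring buffers on the front wall meet it at about 0.16 rad; let go, it rests on them at about 0.10 to 0.14 rad. Pressed at the bolt with 5 to 20 N it goes lower, down to 0, and springs back when let go.
- lid_hinge (a point): point on the lid's hinge line, at (89, 0, 71) mm of the case frame; the hinge line runs along the case's y and opening is a positive turn about +y (front edge up). With the lid flush, the lid's frame has the case's axes with its origin here.
- lid_edge (a point): point on top of the lid near its front edge, good for pushing it down with closed fingers, at (-172, +30, +7) mm from the hinge point in the lid's frame; the front edge is 12 mm before it, the bolt 38 mm behind it. The lid is 184 x 175 x 10 mm (y -100 to +75 mm of the case), about 0.3 kg.
- bolt (a joint): travel of the steel bolt on top of the lid (m), towards the case's +y: 0 = drawn back, 0.040 = fully home at a hard stop; starts at 0 to 0.006. It slides with 2 N of friction and stays where it is left. Its end meets the striker plate's front face at 0.014; inside the mouth the sprung lid adds a few newtons of friction.
- bolt_knob (a point): centre of the top of the bolt's upright round knob, diameter 14 mm, 36 mm tall, on a saddle plate 24 x 30 mm. With lid flush and bolt at 0 it is at (-134, -35, +59) mm from the hinge point in case axes; it moves with bolt and lid. The bolt's bar is 12 mm wide and 10 mm high, its axis 44 mm below this point, and ends square 100 mm to +y of the knob.
- keeper_block: dark steel keeper bracket fixed on the deck, 62 x 40 x 50 mm, origin at its foot at (-45, +84, +66) mm of the case frame. Between its posts stands a slotted steel striker plate (46 x 10 mm, front face 5 mm to -y of the origin) with a rectangular mouth 20 mm wide and 12 mm high: 1 mm clear above and below the bolt. Never push it with more than 24 N.
- keeper_front (a point): where the bolt's axis would meet the striker plate's front face with the lid flush, at (-45, +79, +86) mm of the case frame. The plate's height setting differs from case to case and is not reported: the mouth's centre is 1 to 12 mm above this point, so the bolt lines up somewhere at lid angles 0.008 to 0.09 rad; find it by feel.
- loupe: black loupe, 35 mm diameter, 34 mm tall, standing on the deck behind the keeper; leave it; origin under its centre
- amber_bottle: small amber bottle, 53 mm diameter, 106 mm tall, standing behind the case; leave it; origin under its centre
- cup: clear plastic cup, 63 mm diameter, 74 mm tall, standing behind the case; leave it; origin under its centre

How it is judged:
By the outcome, as a careful person would: the job done as asked, in the order asked, and still so for the second after the job is handed in, with the robot touching nothing.
It also fails if it takes over 67 s, if anything falls off the work surface, if the arm or the gripper's body presses on something with over 40 N, if the wrist force passes 120 N, or if a joint passes its speed limit or range.

## Working session

There is one attempt and no reset: what is moved stays moved. The work goes in short steps, Python scripts to look and compute and a tool call to move; the robot and the scene stay as the last step left them, time stands still between calls to the robot, and variables do not carry over. Pictures are saved under pics/ and viewed, at most 10 in all, crops included, and the job is handed in when it is done.

```bash
mkdir -p pics
```

Create h.py:
```python
import numpy as np, cv2
from rig import sensors, camera, camera_params, order
def snap(n,f):
    p=camera_params(n); im,d=camera(n); cv2.imwrite(f'pics/{f}.png',im[:,:,::-1]); np.savez(f'pics/{f}.npz',d=d,K=p['intrinsics'],k1=p['k1'],E=p['extrinsics'],im=im); return im,d,p
def cloud(f):
    z=np.load(f'pics/{f}.npz'); K=z['K'];d=z['d'];v,u=np.mgrid[:d.shape[0],:d.shape[1]]
    q=cv2.undistortPoints(np.stack([u.ravel(),v.ravel()],1).astype(float)[:,None],K,np.array([float(z['k1']),0,0,0,0]))[:,0]
    P=np.c_[q,np.ones(len(q))]*d.ravel()[:,None]; E=z['E']; W=P@E[:3,:3].T+E[:3,3]; W[d.ravel()==0]=np.nan
    return W.reshape(d.shape+(3,))
```

Run:
```python
from h import *
for n in('scene','side'):
    im,d,p=snap(n,n+'0'); print(n,p['extrinsics'])
a=cv2.imread('pics/scene0.png');b=cv2.imread('pics/side0.png')
print(sensors.state())
```

```text
scene [[-8.83213657e-01 -3.50817811e-01  3.11224194e-01  3.36735446e+02]
 [-4.68957850e-01  6.65614286e-01 -5.80548152e-01  6.56115473e+02]
 [-3.48863758e-03 -6.58699086e-01 -7.52398394e-01  7.74943239e+02]
 [ 0.00000000e+00  0.00000000e+00  0.00000000e+00  1.00000000e+00]]
side [[ 8.86567688e-01 -1.91961107e-01  4.20890327e-01  2.36877109e+02]
 [-4.62448852e-01 -3.90943854e-01  7.95803973e-01 -4.95382671e+02]
 [ 1.17810748e-02 -9.00174337e-01 -4.35370382e-01  4.61199025e+02]
 [ 0.00000000e+00  0.00000000e+00  0.00000000e+00  1.00000000e+00]]
{'time': 0.1, 'joint_positions': array([ 1.30448568,  0.41790053, -0.01029449,  1.61410154,  0.00470375,
        1.11073811, -0.0529972 ]), 'dq': array([-4.41907406e-04, -2.94928777e-03, -1.69702909e-04,  1.13738691e-05,
        8.75109460e-05, -8.27241967e-04, -7.60198482e-05]), 'effort': array([ 1.32336587e-03, -8.52590346e+01,  6.39841463e-01, -4.26698828e+01,
       -4.88792185e-02,  1.63265364e-02, -2.83109318e-05]), 'position': array([ 139.23392348, -608.94662886,  212.90170833]), 'orientation': array([-3.14047253e+00,  9.39244886e-05,  2.24815326e-01]), 'force': array([-0.40256   ,  0.36851381,  1.27343887]), 'wrist_torque': array([-0.03236323,  0.09536621, -0.03405819]), 'finger_force': 0.0, 'gripper_width': 0.9999772097843762}
```

View pics/scene0.png

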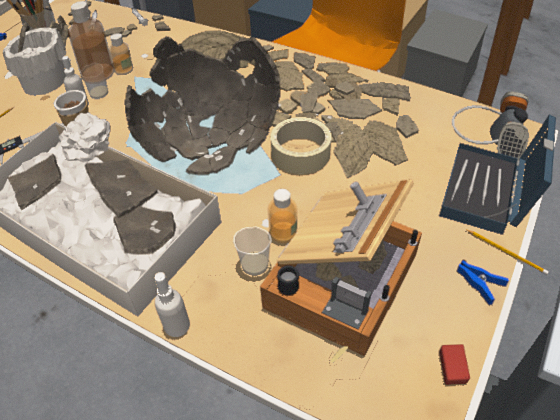

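View pics/side0.png

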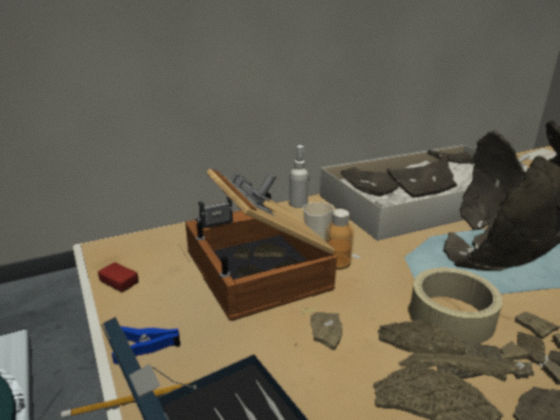

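The scene picture shows the case at about (340,280), with the deck's corners near (263,290) and (358,340), the keeper at (350,293) and the knob at (357,190). The side picture shows the front wall at (190–235, 220–300).

Run:
```python
from h import *
A=cloud('scene0')
for n in [(263,290),(358,338),(419,240),(352,285),(289,270),(357,187),(411,183),(281,260),(282,195),(253,235)]:
    print(n,np.round(np.nanmedian(A[n[1]-1:n[1]+2,n[0]-1:n[0]+2].reshape(-1,3),0)))
B=cloud('side0')
for n in [(188,222),(235,300),(332,258),(215,212),(210,172),(332,250),(268,185)]:
    print(n,np.round(np.nanmedian(B[n[1]-1:n[1]+2,n[0]-1:n[0]+2].reshape(-1,3),0)))
P=np.r_[A[150:360,240:440].reshape(-1,3),B[160:320,180:345].reshape(-1,3)]
m=(P[:,2]>61)&(P[:,2]<71); Q=P[m]
print(len(Q)); 
H,xe,ye=np.histogram2d(Q[:,0],Q[:,1],bins=[np.arange(200,800,10),np.arange(-300,300,10)])
im=np.zeros((600,600),np.uint8); 
for x,y in Q[:,:2]:
    if 200<x<800 and -300<y<300: im[int(300-y)%600,int(x-200)]=255
cv2.imwrite('pics/rim.png',im)
```

```text
(263, 290) [609. 264.  59.]
(358, 338) [442. 266.  48.]
(419, 240) [424.  45.  52.]
(352, 285) [492. 172.  34.]
(289, 270) [580. 230.  91.]
(357, 187) [525. 113. 196.]
(411, 183) [458.  47. 179.]
(281, 260) [603. 213.  82.]
(282, 195) [661. 106. 106.]
(253, 235) [685. 169.  53.]
(188, 222) [430. 258.  67.]
(235, 300) [433.  35.  38.]
(332, 258) [603.  34.  66.]
(215, 212) [ 928. 1617. -617.]
(210, 172) [460. 200. 182.]
(332, 250) [605.  38.  78.]
(268, 185) [521. 102. 184.]
6346
```

View pics/rim.png

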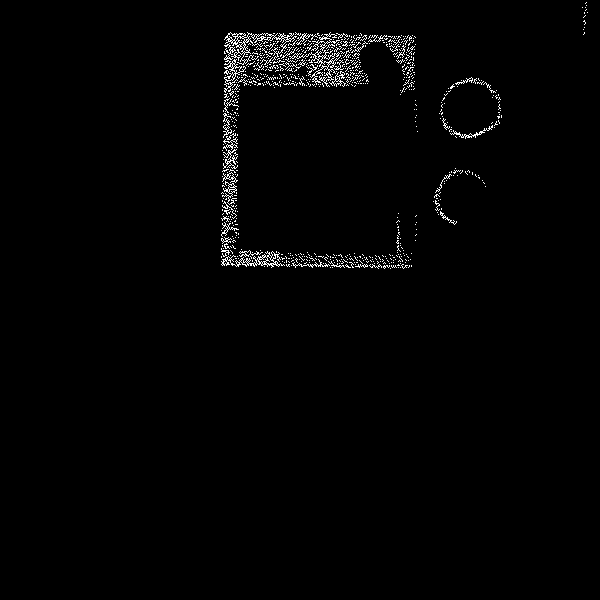

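The rim map shows a case almost aligned with the world axes, spanning x 421–615 and y 34–267. I'll fit it exactly, along with the lid angle and knob.

Run:
```python
from h import *
A=cloud('scene0');B=cloud('side0')
P=np.r_[A[150:360,240:440].reshape(-1,3),B[160:320,180:345].reshape(-1,3)]
Q=P[(P[:,2]>61)&(P[:,2]<70)&(P[:,0]>410)&(P[:,0]<622)&(P[:,1]>20)&(P[:,1]<280)]
r=cv2.minAreaRect(Q[:,:2].astype(np.float32)); print(r)
# deck-edge fits
def line(sel,ax):
    # robust outer boundary by bins
    o=1-ax;b=np.arange(Q[:,o].min()+15,Q[:,o].max()-15,6);X=[];Y=[]
    for t in b:
        q=Q[abs(Q[:,o]-t)<3][:,ax]
        if len(q)>5:X.append(t);Y.append(np.percentile(q,3 if sel<0 else 97))
    X=np.array(X);Y=np.array(Y);k=abs(Y-np.median(Y))<5;return np.polyfit(X[k]-(515 if ax else 150),Y[k],1),k.sum()
print('front',line(-1,0),'back',line(1,0),'y+',line(1,1),'y-',line(-1,1))
c=np.array([518,140.]) 
for n,C,s in(('A',A,np.s_[150:360,240:440]),('B',B,np.s_[160:320,180:345])):
    p=C[s].reshape(-1,3);q=p[(p[:,2]>85)&(p[:,2]<250)&(p[:,0]>430)&(p[:,0]<615)&(p[:,1]>40)&(p[:,1]<225)]
    # ransac x-z line
    best=0;rng=np.random.default_rng(0)
    for _ in range(500):
        a,b=q[rng.integers(len(q),size=2)][:,[0,2]];d=b-a;L=np.hypot(*d)
        if L<40: continue
        e=abs((q[:,0]-a[0])*d[1]-(q[:,2]-a[1])*d[0])/L
        if (e<2).sum()>best: best=(e<2).sum();bm=e<2
    i=q[bm];k=np.polyfit(i[:,0],i[:,2],1);print(n,best,len(q),'angle',-np.arctan(k[0]),'z at 604',np.polyval(k,604),i.min(0),i.max(0))
    h=q[q[:,2]-np.polyval(k,q[:,0])>30]; o=h[np.argsort(-(h[:,2]))[:40]]; print('knob',np.median(o,0),o.std(0))
```

```text
((520.2032470703125, 149.77508544921875), (235.69952392578125, 195.38397216796875), 89.1874008178711)
front (array([2.60400097e-02, 4.24028596e+02]), np.int64(35)) back (array([  6.36613004, 254.69173914]), np.int64(1)) y+ (array([-8.69454341e-03,  2.64785040e+02]), np.int64(28)) y- (array([-1.93334523e-02,  3.41997588e+01]), np.int64(28))
A 4368 6656 angle 0.6172971442203214 z at 604 83.48536914412722 [460.49896282  40.35045325  85.01773248] [604.21676631 217.53039891 184.58090439]
knob [529.26676633 111.75897013 198.25076667] [2.73468423 3.86270354 1.31874033]
B 1295 2844 angle 0.6237160637193434 z at 604 82.2976508251117 [460.2212713   40.00641188  85.19413867] [602.12438879 224.07459077 184.15688967]
knob [525.69456373 103.75942501 197.10960881] [3.64977702 3.10787902 2.02049551]<stdin>:13: RankWarning: Polyfit may be poorly conditioned
```

Case origin is about (519.3, 139.7) with yaw about −0.016, and the lid is at about 0.62 rad. The plan is to close the fingers, swing round high over the bench, and stop above the lid edge.

The manual's scale: shifts go in shares of 0.2 m and turns go in shares of 90 degrees. Converting my numbers, -45 mm is -0.225, 42 mm is 0.21, 0.12 rad is 0.0764.

>>> creep_tool(moves="0,0,-0.125,0,0,0.0764,0\n0,0,-0.125,0,0,0.0764,0\n0.21,-0.175,0,0,0,0,0\n0.21,-0.175,0,0,0,0,0\n0.21,-0.175,0,0,0,0,0\n0.21,-0.175,0,0,0,0,0\n0.21,-0.175,0,0,0,0,0\n0.21,-0.175,0,0,0,0,0\n0.21,-0.175,0,0,0,0,0\n0.21,-0.175,0,0,0,0,0\n0,-0.225,0,0,0,0,0\n0,-0.225,0,0,0,0,0\n0,-0.225,0,0,0,0,0\n0,-0.225,0,0,0,0,0\n0,-0.225,0,0,0,0,0\n0,-0.225,0,0,0,0,0\n0,-0.225,0,0,0,0,0\n0,0,0,0,0,0,0", force=30)

```text
time: 1.9
position: [455.1, -37.7, 263.7]
orientation: [-3.141, -0.0, -0.008]
force: [0.5, -1.1, 0.1]
gripper_width: 0.008
finger_force: 0.0
```

Scaled: -42 mm is -0.21, 30 mm is 0.15.

>>> creep_tool(moves="0.02,-0.21,0,0,0,0,0\n0.02,-0.21,0,0,0,0,0\n0.02,-0.21,0,0,0,0,0\n0.02,-0.21,0,0,0,0,0\n0.02,-0.21,0,0,0,0,0\n0,0,0.15,0,0,0,0\n0,0,0.15,0,0,0,0\n0,0,0,0,0,0,0")

```text
time: 2.7
position: [476.7, 166.0, 200.4]
orientation: [3.14, 0.005, -0.015]
force: [-1.0, -0.8, 0.1]
gripper_width: 0.003
finger_force: 0.0
```

Run:
```python
from h import *
a=snap('scene','s1')[0][120:330,220:440];b=snap('side','d1')[0][120:330,150:370]
cv2.imwrite('pics/c1.png',cv2.resize(np.hstack([a,b])[:,:,::-1],None,fx=1.8,fy=1.8))
```

```text
(no output)
```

View pics/c1.png

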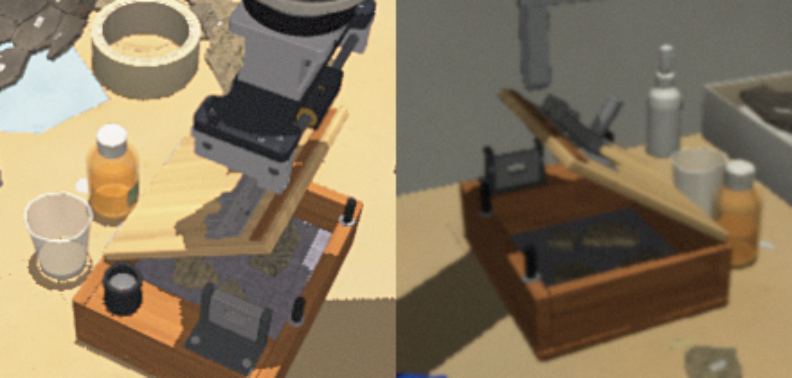

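The gripper (left half, about (250,130)) is above the lid's front edge, clear of the knob. Now I push down along the arc.

Scaled: 8 mm is 0.04, 6 mm is 0.03.

>>> creep_tool(moves="0,0,0.04,0,0,0,0\n0,0,0.03,0,0,0,0\n-0.015,0,0.025,0,0,0,0\n-0.015,0,0.025,0,0,0,0\n-0.02,0,0.025,0,0,0,0\n-0.015,0,0.025,0,0,0,0\n-0.015,0,0.025,0,0,0,0\n-0.015,0,0.025,0,0,0,0\n-0.01,0,0.025,0,0,0,0")

```text
time: 3.7
position: [457.1, 167.1, 154.0]
orientation: [3.142, 0.0, -0.015]
force: [0.2, 0.5, 0.1]
gripper_width: 0.005
finger_force: 0.2
```

Scaled: 5 mm is 0.025, -2 mm is -0.01.

>>> creep_tool(moves="-0.01,0,0.025,0,0,0,0\n-0.01,0,0.025,0,0,0,0\n-0.01,0,0.025,0,0,0,0\n-0.01,0,0.025,0,0,0,0\n-0.005,0,0.025,0,0,0,0")

```text
time: 4.2
position: [448.2, 167.2, 129.0]
orientation: [-3.142, 0.0, -0.015]
force: [0.1, 0.2, 0.2]
gripper_width: 0.004
finger_force: 0.1
```

Run:
```python
from h import *
b=snap('side','d2')[0]
B=cloud('d2');p=B[120:320,150:370].reshape(-1,3);q=p[(p[:,2]>75)&(p[:,2]<140)&(p[:,0]>500)&(p[:,0]<600)&(p[:,1]>40)&(p[:,1]<100)]
print(np.polyfit(q[:,0],q[:,2],1),len(q))
cv2.imwrite('pics/c2.png',cv2.resize(b[100:330,150:370,::-1],None,fx=2,fy=2))
```

```text
[ -0.24892368 230.44871564] 959
```

View pics/c2.png

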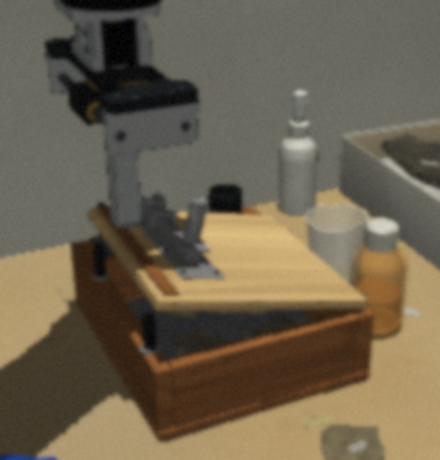

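The finger at (125,215) rests on the lid's front edge and the lid is at about 0.25 rad, just above the buffers. I'll carry on down gently.

Scaled: 4 mm is 0.02, 3 mm is 0.015.

>>> creep_tool(moves="-0.005,0,0.02,0,0,0,0\n-0.005,0,0.02,0,0,0,0\n-0.005,0,0.02,0,0,0,0\n0,0,0.015,0,0,0,0\n0,0,0.015,0,0,0,0\n0,0,0,0,0,0,0")

```text
time: 4.85
position: [445.3, 167.3, 111.1]
orientation: [-3.142, 0.0, -0.015]
force: [-1.2, 0.1, 0.6]
gripper_width: 0.003
finger_force: 0.0
```

Scaled: 2 mm is 0.01.

>>> creep_tool(moves="0,0,0.01,0,0,0,0\n0,0,0.01,0,0,0,0\n0,0,0.01,0,0,0,0\n0,0,0,0,0,0,0")

```text
time: 5.25
position: [445.3, 167.3, 105.3]
orientation: [-3.142, 0.0, -0.015]
force: [-2.0, -0.5, 1.7]
gripper_width: 0.009
finger_force: 0.9
```

Scaled: -45 mm is -0.225, -40 mm is -0.2.

>>> creep_tool(moves="0,0,-0.15,0,0,0,0\n-0.1,0,-0.225,0,0,0,0.5\n-0.2,0,-0.1,0,0,0,0.5\n-0.15,0,0,0,0,0,0.5\n0,0,0,0,0,0,0.5")

```text
time: 5.75
position: [353.3, 168.5, 201.0]
orientation: [3.14, -0.002, -0.014]
force: [0.3, -0.1, 0.4]
gripper_width: 0.308
finger_force: 0.0
```

Run:
```python
from h import *
a=snap('scene','s3')[0];b=snap('side','d3')[0];w=snap('wrist','w3')[0]
for n,f in(('A','s3'),('B','d3')):
    p=cloud(f).reshape(-1,3)
    q=p[(p[:,2]>78)&(p[:,2]<105)&(p[:,0]>495)&(p[:,0]<595)&(p[:,1]>55)&(p[:,1]<190)]
    k=np.polyfit(q[:,0],q[:,2],1)
    for _ in range(4):
        e=abs(q[:,2]-np.polyval(k,q[:,0]))<3; k=np.polyfit(q[e,0],q[e,2],1)
    h=p[(p[:,2]>135)&(p[:,2]<160)&(p[:,0]>450)&(p[:,0]<510)&(p[:,1]>80)&(p[:,1]<140)]
    t=p[(p[:,2]>112)&(p[:,2]<160)&(p[:,0]>450)&(p[:,0]<510)&(p[:,1]>80)&(p[:,1]<140)]
    print(n,'ang',-np.arctan(k[0]),np.polyval(k,604),'knob',len(h),h.mean(0),h.min(0),h.max(0),t.min(0),t.max(0))
c=np.hstack([a[150:340,230:430],b[150:340,150:350]])
cv2.imwrite('pics/c3.png',cv2.resize(np.vstack([cv2.resize(c,(560,266)),w])[:,:,::-1],(490,600)))
```

```text
A ang 0.111395685363539 79.08559899758879 knob 86 [481.00065763 111.79971644 143.08292596] [474.66218599 101.88658581 135.66486069] [489.30282532 118.50566639 147.66185229] [466.18566346 101.88658581 112.08476517] [489.30282532 123.34810874 147.66185229]
B ang 0.11270619423189462 79.79744974857078 knob 76 [478.31468142 105.18984742 142.48798299] [473.05688799 100.6795573  135.36044706] [486.96486201 114.16905889 147.35016905] [465.0363013   91.741863   112.00202899] [486.96486201 120.35030453 147.35016905]
```

View pics/c3.png

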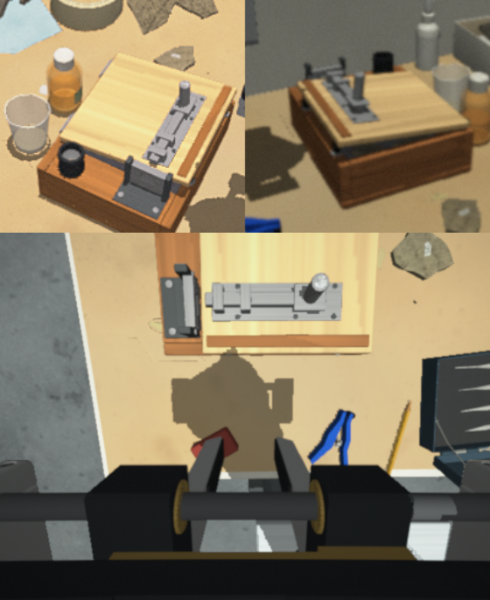

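The lid rests at 0.112 rad on its buffers. The knob stands clear at about (481, 109) with the bolt about 3 mm out, and the bar (wrist view, end at (207,300)) stops short of the keeper. Next is to grasp the knob.

Scaled: 33 mm is 0.165, 32 mm is 0.16, -0.03 rad is -0.0191.

>>> creep_tool(moves="0.165,0.072,0,0,-0.0191,0,0.42\n0.165,0.072,0,0,-0.0191,0,0.42\n0.165,0.072,0,0,0,0,0.42\n0.16,0.072,0.06,0,0,0,0.42\n0,0,0,0,0,0,0.42")

```text
time: 6.4
position: [487.5, 106.3, 180.9]
orientation: [-3.141, 0.063, -0.02]
force: [-0.4, 0.3, -0.5]
gripper_width: 0.421
finger_force: 0.0
```

Run:
```python
from h import *
s=sensors.state();print(s['position'],s['orientation'])
w=snap('wrist','w4')[0];cv2.imwrite('pics/w4v.png',w[:,:,::-1])
```

```text
[487.49501946 106.33834425 180.85999451] [-3.14125533  0.06315774 -0.01981602]
```

View pics/w4v.png

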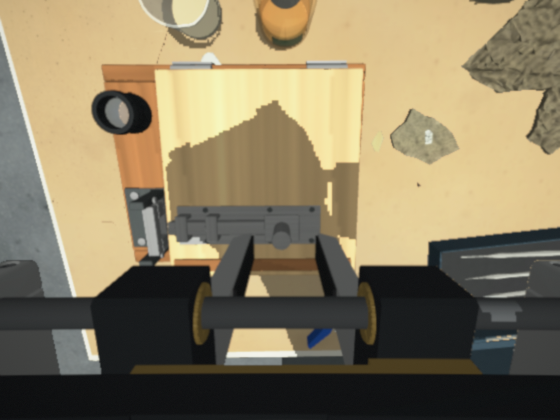

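The knob top at (281,230) lies between the fingers, whose inner edges are at about (245,…) and (325,…). Going down.

Scaled: 15 mm is 0.075, -2.7 mm is -0.0135.

>>> creep_tool(moves="-0.015,-0.0135,0.05,0,0,0,0.42\n-0.01,0,0.075,0,0,0,0.42\n0,0,0.075,0,0,0,0.42\n0,0,0.05,0,0,0,0.42\n0,0,0.04,0,0,0,0.42\n0,0,0,0,0,0,0.42", force=30)

```text
time: 7.05
position: [475.6, 112.1, 125.3]
orientation: [3.142, 0.061, -0.015]
force: [-0.1, 0.4, 0.8]
gripper_width: 0.419
finger_force: 0.0
```

>>> creep_tool(moves="0,0,0,0,0,0,0.2\n0,0,0,0,0,0,0.15\n0,0,0,0,0,0,0.1\n0,0,0,0,0,0,0.1\n0,0,0,0,0,0,0.0\n0,0,0,0,0,0,0.0", force=15)

```text
time: 7.65
position: [476.6, 111.8, 126.3]
orientation: [3.142, 0.059, -0.015]
force: [-0.5, -2.3, 6.1]
gripper_width: 0.141
finger_force: 15.0
```

>>> creep_tool(moves="0,0,0,0,0,0,0.0\n0,0,0,0,0,0,0.0\n0,0,0,0,0,0,0.0", force=45)

```text
time: 7.95
position: [476.5, 111.8, 126.3]
orientation: [3.142, 0.06, -0.015]
force: [-0.7, -1.9, 6.2]
gripper_width: 0.142
finger_force: 45.0
```

Run:
```python
from h import *
b=snap('side','d5')[0];snap('scene','s5')
for n,f in(('A','s5'),('B','d5')):
    p=cloud(f).reshape(-1,3)
    q=p[(p[:,2]>78)&(p[:,2]<105)&(p[:,0]>495)&(p[:,0]<595)&(p[:,1]>55)&(p[:,1]<190)]
    k=np.polyfit(q[:,0],q[:,2],1)
    for _ in range(4):
        e=abs(q[:,2]-np.polyval(k,q[:,0]))<3; k=np.polyfit(q[e,0],q[e,2],1)
    print(n,'ang',-np.arctan(k[0]),np.polyval(k,604))
s=sensors.state();print(s['position'],s['force'],s['wrist_torque'])
a=np.load('pics/s5.npz')['im'][200:340,240:430]
cv2.imwrite('pics/c5.png',cv2.resize(np.vstack([cv2.resize(a,(600,300)),cv2.resize(b[150:300,150:450],(600,300))])[:,:,::-1],(600,600)))
```

```text
A ang 0.11153029539154002 79.06436696247715
B ang 0.11351267344687377 79.73811948852472
[476.53161592 111.83403019 126.27706904] [-0.80221245 -2.36944622  6.11937827] [-0.49993433  0.0818639   0.03543452]
```

View pics/c5.png

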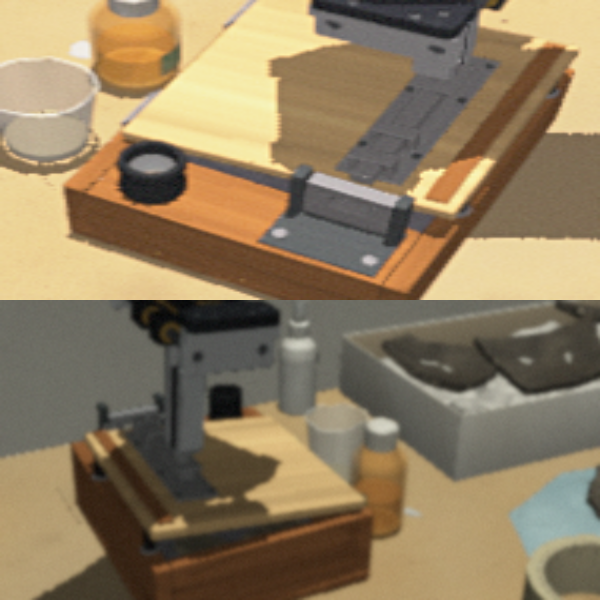

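The knob is gripped and the lid hasn't moved (0.11 rad). Now I creep the bolt towards the plate until I feel its face.

Scaled: -1 mm is -0.005.

>>> creep_tool(moves="0,-0.005,0,0,0,0,0\n0,-0.005,0,0,0,0,0\n0,-0.005,0,0,0,0,0\n0,-0.005,0,0,0,0,0\n0,0,0,0,0,0,0")

```text
time: 8.55
position: [476.6, 116.0, 126.3]
orientation: [-3.141, 0.059, -0.015]
force: [-0.1, -1.8, 4.7]
gripper_width: 0.138
finger_force: 45.0
```

Scaled: -0.7 mm is -0.0035.

>>> creep_tool(moves="0,-0.0035,0,0,0,0,0\n0,-0.0035,0,0,0,0,0\n0,0,0,0,0,0,0")

```text
time: 8.85
position: [476.6, 117.3, 126.3]
orientation: [-3.142, 0.06, -0.015]
force: [-0.3, -1.7, 6.4]
gripper_width: 0.141
finger_force: 45.0
```

Scaled: -0.6 mm is -0.003.

>>> creep_tool(moves="0,-0.003,0,0,0,0,0\n0,-0.003,0,0,0,0,0\n0,0,0,0,0,0,0")

```text
time: 9.15
position: [476.6, 118.5, 126.3]
orientation: [-3.141, 0.059, -0.015]
force: [0.2, -0.7, 5.6]
gripper_width: 0.14
finger_force: 45.0
```

Scaled: -0.6 mm is -0.003.

>>> creep_tool(moves="0,-0.003,0,0,0,0,0\n0,-0.003,0,0,0,0,0\n0,0,0,0,0,0,0")

```text
time: 9.45
position: [476.6, 119.1, 126.3]
orientation: [3.141, 0.06, -0.016]
force: [0.5, -5.0, 6.4]
gripper_width: 0.142
finger_force: 45.0
```

Contact is at y≈119 with 5 N, of which 2 N is bolt friction. I keep this light touch and lower the lid in small steps until the bolt finds the mouth.

Scaled: 0.6 mm is 0.003, -0.2 mm is -0.001.

>>> creep_tool(moves="-0.001,0,0.003,0,0,0,0\n-0.001,0,0.003,0,0,0,0\n-0.001,0,0.003,0,0,0,0\n-0.001,0,0.003,0,0,0,0\n0,0,0,0,0,0,0")

```text
time: 9.95
position: [475.8, 119.1, 124.1]
orientation: [3.141, 0.059, -0.016]
force: [-1.9, -6.4, 12.3]
gripper_width: 0.136
finger_force: 45.0
```

Scaled: 0.6 mm is 0.003, -0.2 mm is -0.001.

>>> creep_tool(moves="-0.001,0,0.003,0,0,0,0\n-0.001,0,0.003,0,0,0,0\n-0.001,0,0.003,0,0,0,0\n0,0,0,0,0,0,0")

```text
time: 10.35
position: [475.2, 119.1, 122.5]
orientation: [3.141, 0.059, -0.016]
force: [-4.4, -7.2, 13.3]
gripper_width: 0.138
finger_force: 45.0
```

Scaled: 0.6 mm is 0.003, -0.3 mm is -0.0015.

>>> creep_tool(moves="-0.0015,0,0.003,0,0,0,0\n-0.0015,0,0.003,0,0,0,0\n-0.0015,0,0.003,0,0,0,0\n0,0,0,0,0,0,0")

```text
time: 10.75
position: [474.7, 119.1, 121.0]
orientation: [3.141, 0.058, -0.016]
force: [-1.2, -6.4, 14.5]
gripper_width: 0.142
finger_force: 45.0
```

Scaled: 0.6 mm is 0.003, -0.3 mm is -0.0015.

>>> creep_tool(moves="-0.0015,0,0.003,0,0,0,0\n-0.0015,0,0.003,0,0,0,0\n-0.0015,0,0.003,0,0,0,0\n0,0,0,0,0,0,0")

```text
time: 11.15
position: [474.2, 119.2, 119.4]
orientation: [3.141, 0.057, -0.016]
force: [2.6, -6.5, 14.0]
gripper_width: 0.138
finger_force: 45.0
```

Scaled: 0.6 mm is 0.003, -0.3 mm is -0.0015.

>>> creep_tool(moves="-0.0015,0,0.003,0,0,0,0\n-0.0015,0,0.003,0,0,0,0\n0,0,0,0,0,0,0")

```text
time: 11.45
position: [473.8, 119.2, 118.3]
orientation: [3.141, 0.057, -0.016]
force: [4.5, -5.8, 14.8]
gripper_width: 0.137
finger_force: 45.0
```

Create ang.py:
```python
from h import *
import sys
for n in('scene','side'):
    snap(n,'t');p=cloud('t').reshape(-1,3)
    q=p[(p[:,2]>72)&(p[:,2]<105)&(p[:,0]>495)&(p[:,0]<595)&(p[:,1]>55)&(p[:,1]<190)]
    k=np.polyfit(q[:,0],q[:,2],1)
    for _ in range(4):
        e=abs(q[:,2]-np.polyval(k,q[:,0]))<3; k=np.polyfit(q[e,0],q[e,2],1)
    print(n,'ang',-np.arctan(k[0]),np.polyval(k,604))
```

```bash
python3 ang.py
```

```text
scene ang 0.05276651385589177 78.70371789953013
side ang 0.05595472638227528 79.49892065026808
```

Scaled: 0.6 mm is 0.003, -0.3 mm is -0.0015.

>>> creep_tool(moves="-0.0015,0,0.003,0,0,0,0\n-0.0015,0,0.003,0,0,0,0\n0,0,0,0,0,0,0")

```text
time: 11.85
position: [473.4, 119.4, 117.3]
orientation: [3.142, 0.056, -0.016]
force: [4.1, -5.9, 14.6]
gripper_width: 0.143
finger_force: 45.0
```

Scaled: 0.6 mm is 0.003, -0.1 mm is -0.0005.

>>> creep_tool(moves="-0.0005,0,0.003,0,0,0,0\n-0.0005,0,0.003,0,0,0,0\n0,0,0,0,0,0,0")

```text
time: 12.15
position: [473.0, 120.0, 116.1]
orientation: [-3.141, 0.056, -0.016]
force: [4.8, -2.3, 14.0]
gripper_width: 0.14
finger_force: 45.0
```

Scaled: 0.6 mm is 0.003, -0.1 mm is -0.0005.

>>> creep_tool(moves="-0.0005,0,0.003,0,0,0,0\n-0.0005,0,0.003,0,0,0,0\n0,0,0,0,0,0,0")

```text
time: 12.45
position: [472.7, 120.1, 115.0]
orientation: [-3.141, 0.056, -0.015]
force: [2.7, -1.7, 14.8]
gripper_width: 0.136
finger_force: 45.0
```

At z≈116 y rose to 120.0 and the side force fell back to plain sliding friction, so the bolt is in the mouth. Now I slide it in gently.

Scaled: -0.7 mm is -0.0035, -0.1 mm is -0.0005.

>>> creep_tool(moves="0,-0.0035,-0.0005,0,0,0,0\n0,-0.0035,0,0,0,0,0\n0,-0.0035,0,0,0,0,0\n0,0,0,0,0,0,0")

```text
time: 12.85
position: [472.7, 122.2, 115.0]
orientation: [-3.141, 0.056, -0.015]
force: [4.3, -1.8, 13.1]
gripper_width: 0.141
finger_force: 45.0
```

Scaled: -1 mm is -0.005.

>>> creep_tool(moves="0,-0.005,0,0,0,0,0\n0,-0.005,0,0,0,0,0\n0,-0.005,0,0,0,0,0\n0,0,0,0,0,0,0")

```text
time: 13.25
position: [472.7, 125.3, 115.0]
orientation: [-3.141, 0.056, -0.015]
force: [5.4, -1.5, 13.1]
gripper_width: 0.139
finger_force: 45.0
```

Scaled: -1.5 mm is -0.0075.

>>> creep_tool(moves="0,-0.0075,0,0,0,0,0\n0,-0.0075,0,0,0,0,0\n0,-0.0075,0,0,0,0,0\n0,-0.0075,0,0,0,0,0\n0,0,0,0,0,0,0")

```text
time: 13.75
position: [472.8, 131.4, 115.0]
orientation: [-3.141, 0.056, -0.015]
force: [3.2, -1.0, 12.7]
gripper_width: 0.138
finger_force: 45.0
```

Scaled: -1.5 mm is -0.0075, -1 mm is -0.005.

>>> creep_tool(moves="0,-0.0075,0,0,0,0,0\n0,-0.0075,0,0,0,0,0\n0,-0.0075,0,0,0,0,0\n0,-0.0075,0,0,0,0,0\n0,-0.005,0,0,0,0,0\n0,-0.005,0,0,0,0,0\n0,-0.005,0,0,0,0,0\n0,0,0,0,0,0,0")

```text
time: 14.55
position: [472.9, 140.3, 115.0]
orientation: [-3.141, 0.056, -0.015]
force: [4.6, -1.1, 13.3]
gripper_width: 0.14
finger_force: 45.0
```

Scaled: -1 mm is -0.005, -0.8 mm is -0.004.

>>> creep_tool(moves="0,-0.005,0,0,0,0,0\n0,-0.005,0,0,0,0,0\n0,-0.004,0,0,0,0,0\n0,-0.004,0,0,0,0,0\n0,0,0,0,0,0,0")

```text
time: 15.05
position: [473.0, 143.9, 115.0]
orientation: [-3.141, 0.056, -0.015]
force: [4.1, -1.7, 13.6]
gripper_width: 0.137
finger_force: 45.0
```

Scaled: -0.5 mm is -0.0025.

>>> creep_tool(moves="0,-0.0025,0,0,0,0,0\n0,-0.0025,0,0,0,0,0\n0,-0.0025,0,0,0,0,0\n0,0,0,0,0,0,0")

```text
time: 15.45
position: [473.0, 145.1, 115.0]
orientation: [-3.141, 0.056, -0.016]
force: [3.7, -2.4, 14.1]
gripper_width: 0.14
finger_force: 45.0
```

Scaled: -0.5 mm is -0.0025, -0.4 mm is -0.002.

>>> creep_tool(moves="0,-0.0025,0,0,0,0,0\n0,-0.002,0,0,0,0,0\n0,0,0,0,0,0,0")

```text
time: 15.75
position: [473.0, 145.2, 114.9]
orientation: [3.141, 0.057, -0.016]
force: [2.6, -8.2, 16.6]
gripper_width: 0.139
finger_force: 45.0
```

Hard stop felt at y=145.2, i.e. the full 40 mm of travel. I ease off, open the fingers and withdraw upwards.

Scaled: -1.5 mm is -0.0075, -1 mm is -0.005.

>>> creep_tool(moves="0,0.004,-0.005,0,0,0,0\n0,0,-0.0075,0,0,0,0\n0,0,0,0,0,0,0\n0,0,0,0,0,0,0.3\n0,0,0,0,0,0,0.4\n0,0,0,0,0,0,0.4\n0,0,0,0,0,0,0.4")

```text
time: 16.45
position: [471.2, 145.1, 116.2]
orientation: [-3.142, 0.06, -0.015]
force: [-0.1, 0.1, -0.0]
gripper_width: 0.393
finger_force: 0.0
```

Scaled: -40 mm is -0.2, -30 mm is -0.15.

>>> creep_tool(moves="0,0,-0.05,0,0,0,0.42\n0,0,-0.1,0,0,0,0.42\n0,0,-0.15,0,0,0,0.42\n0,0,-0.15,0,0,0,0.42\n-0.2,0,-0.05,0,0,0,0.42\n-0.2,0,0,0,0,0,0.42\n-0.2,0,0,0,0,0,0.42\n0,0,0,0,0,0,0.42")

```text
time: 17.25
position: [354.3, 146.9, 224.3]
orientation: [3.14, 0.059, -0.013]
force: [0.2, 0.0, -0.2]
gripper_width: 0.42
finger_force: 0.0
```

```bash
python3 ang.py
```

Run:
```python
from h import *
a=snap('scene','s9')[0];w=snap('wrist','w9')[0]
A=cloud('s9').reshape(-1,3);t=A[(A[:,2]>128)&(A[:,2]<150)&(A[:,0]>450)&(A[:,0]<510)&(A[:,1]>110)&(A[:,1]<170)];print(t.mean(0),t.min(0),t.max(0))
cv2.imwrite('pics/c9.png',np.vstack([cv2.resize(a[180:340,230:430],(560,400)),w[:200]])[:,:,::-1])
```

```text
scene ang 0.04373462950799483 78.63581530634156
side ang 0.04510666333655257 79.49845867990777
[477.06172022 147.72888413 134.49454379] [470.65376229 138.49014637 128.26070262] [484.99463769 155.7238685  138.13225559]
```

View pics/c9.png

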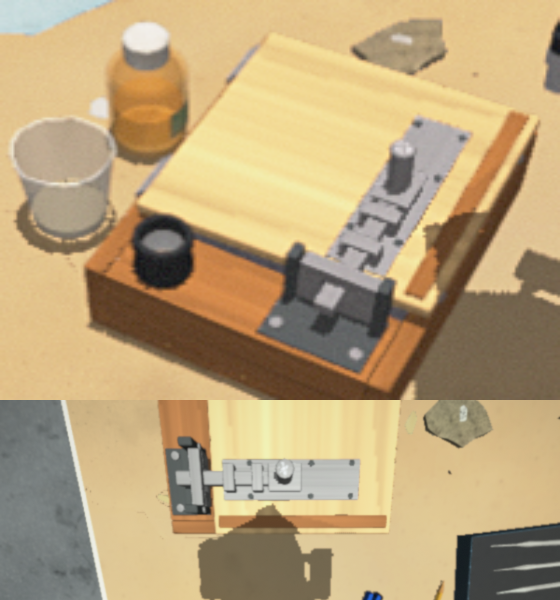

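The bolt passes through the striker plate, with its end showing at (328,297), and the saddle is up against the guide. The lid is held at 0.044 rad, and the loupe, bottle and cup stand as before. Handing in.

```bash
python3 -c "from rig import order; print(order.finish_job())"
```

```text
the job is handed in; nothing more can be done
None
```

The lid is down and held at about 0.044 rad by the bolt, which is fully home at its hard stop in the keeper (about 8 N at most on the bolt); the loupe, bottle and cup look undisturbed, and the job was handed in at about 17.5 s.

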